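# Tare the balance that carries the tin

## Task

One of the two balances has a tin standing on its pan: wake that balance with a light press of its red key, let the key up again, then press its green tare key down, hold it for about two seconds, let it up and draw the hand clear. Use the fingertips and press gently. Press no other key on either balance, and leave the tin and everything else where they stand.

Things in the scene. Friction and masses are not known exactly. Their poses are not given: they have to be found in the camera images.
- bal_tin: Bench balance with a tin on its pan (the one to tare), fixed: cream body 250 mm deep (x), 210 wide (y). Origin on the table under its middle; x points from its front to its back, y left along the key row, z up. At the front a flat dark deck 50 mm high carries four square keys in a row at x = -92 mm, 48 mm apart, tops 60 mm high when up. Left (+y) to right: red, white, green, yellow
- bal_empty: Bench balance with an empty pan (leave alone), fixed: cream body 250 mm deep (x), 210 wide (y). Origin on the table under its middle; x points from its front to its back, y left along the key row, z up. At the front a flat dark deck 50 mm high carries four square keys in a row at x = -92 mm, 48 mm apart, tops 60 mm high when up. Left (+y) to right: green, yellow, white, red
- bal_tin_pan (a point): Centre of the top of the steel weighing pan (150 x 170 mm, 84 mm above the table) at the back of the balance with the tin. In front of the pan, a sloping display rises from the key deck at 25 mm behind the key centres to 76 mm high
- bal_empty_pan (a point): Centre of the top of the steel weighing pan (150 x 170 mm, 84 mm above the table) at the back of the balance with the empty pan. In front of the pan, a sloping display rises from the key deck at 25 mm behind the key centres to 76 mm high
- bal_tin_red_top (a point): Centre of the top face of the red key of the balance with the tin, 22 x 22 mm, z up; it goes down with the key
- bal_tin_green_top (a point): Centre of the top face of the green key of the balance with the tin, 22 x 22 mm, z up; it goes down with the key
- bal_tin_red (a joint): The red key of the balance with the tin, 22 x 22 mm. Joint value: 0 when up, 0.005 m when fully down; it is down past 0.003. A spring pushes it back up: 0.6 N to start it, 3.6 N fully down, where it meets a hard stop
- bal_tin_white (a joint): The white key of the balance with the tin, 22 x 22 mm. Joint value: 0 when up, 0.005 m when fully down; it is down past 0.003. A spring pushes it back up: 0.6 N to start it, 3.6 N fully down, where it meets a hard stop
- bal_tin_green (a joint): The green key of the balance with the tin, 22 x 22 mm. Joint value: 0 when up, 0.005 m when fully down; it is down past 0.003. A spring pushes it back up: 0.6 N to start it, 3.6 N fully down, where it meets a hard stop
- bal_tin_yellow (a joint): The yellow key of the balance with the tin, 22 x 22 mm. Joint value: 0 when up, 0.005 m when fully down; it is down past 0.003. A spring pushes it back up: 0.6 N to start it, 3.6 N fully down, where it meets a hard stop
- bal_empty_red (a joint): The red key of the balance with the empty pan, 22 x 22 mm. Joint value: 0 when up, 0.005 m when fully down; it is down past 0.003. A spring pushes it back up: 0.6 N to start it, 3.6 N fully down, where it meets a hard stop
- bal_empty_white (a joint): The white key of the balance with the empty pan, 22 x 22 mm. Joint value: 0 when up, 0.005 m when fully down; it is down past 0.003. A spring pushes it back up: 0.6 N to start it, 3.6 N fully down, where it meets a hard stop
- bal_empty_green (a joint): The green key of the balance with the empty pan, 22 x 22 mm. Joint value: 0 when up, 0.005 m when fully down; it is down past 0.003. A spring pushes it back up: 0.6 N to start it, 3.6 N fully down, where it meets a hard stop
- bal_empty_yellow (a joint): The yellow key of the balance with the empty pan, 22 x 22 mm. Joint value: 0 when up, 0.005 m when fully down; it is down past 0.003. A spring pushes it back up: 0.6 N to start it, 3.6 N fully down, where it meets a hard stop
- tin_weighed: The tin on the pan, with an orange lid: aluminium tin, 65 mm wide, 32 mm high with its lid, 0.1 kg, loose. Origin at the centre of its underside, z up
- tin_near: On the table between the balances: aluminium tin, 65 mm wide, 32 mm high with its lid, 0.1 kg, loose. Origin at the centre of its underside, z up
- tin_side: On the table nearer the robot: aluminium tin, 65 mm wide, 32 mm high with its lid, 0.1 kg, loose. Origin at the centre of its underside, z up
- weight: Brass check weight, 32 mm wide, 53 mm high, loose, between the balances. Origin at the centre of its underside
- spatula: Spatula lying flat on the table to the left, loose. Origin under its middle, its length along x
- bottle: Bottle with a blue cap, 52 mm wide, 100 mm high, loose, at the right. Origin at the centre of its underside
Not all that is in view belongs to the job. What is shaped like the tin_weighed but pink or yellow is not meant.

How it is judged:
By the outcome, as a careful person would: the job done as asked, in the order asked, and still so for the second after the job is handed in, with the robot touching nothing.
It also fails if it takes over 48 s, if anything falls off the work surface, if the arm or the gripper's body presses on something with over 40 N, if the wrist force passes 120 N, or if a joint passes its speed limit or range.

## Robot

A 6-joint arm with a two-finger parallel gripper is mounted at the origin on the work surface. World frame = base frame: x ahead of the robot, y to its left, z up, the work surface at z = 0. Lengths are in mm, angles in degrees, forces in N, time in s.
With the tool pointing down it reaches from about 350 to 850 mm from the base axis. Payload 8.1 kg.
Tool frame: the origin (TCP) lies on the centre line of the jaws, within the pads' length; the fingertips stand 14 mm ahead of it and the grasp point (between the pads) lies 5 mm behind it; z points along the fingers, y is the line along which they close (so a half turn about z gives the same grasp; the last joint's range is limited). The gripper opens to 85 mm and grips with 20 to 120 N. Pads are 22 mm wide; open, the fingers measure 114 mm over their backs; the gripper's body (76 mm by 85 mm) begins 54 mm behind the grasp point. The pads swing forward as they close: fully open they stand 13 mm farther back than shut.
Start: joints at [67.3, 7.471, 85.268, -0, 87.261, -4.893], TCP at [183.471, 571.265, 245.292] pointing down, gripper open.
Joint ranges: [-169.43, 169.43], [-51.17, 129.36], [1.28, 143.12], [-76.62, 256.62], [0, 156.53], [-152.29, 152.29]. Speed limits (degrees/s): [136.94, 136.94, 159.86, 180, 180, 180].

## Interface

Orientations are given as [roll, pitch, yaw] about the fixed x, y, z axes, in that order (R = Rz(yaw) Ry(pitch) Rx(roll)).
In Python, from bench import sense, snapshot, camera_info, hand_in gives the robot as it stands. The module is installed in compiled form; this text tells all that it offers.
- The arm moves only by the tool apply_moves, never from a script. Its argument "deltas" is a list of rows, each a list of 7 numbers: the shift along the tool's x, y, z scaled (see below), then the turn, a rotation vector about the tool's x, y, z scaled (see below), then the opening, from 0 (shut) to 1 (fully open). In form: [[dx, dy, dz, ax, ay, az, claw], ...]. A call has 1 to 8 rows; each row shifts and turns the commanded pose from where the row before left it, along the tool's axes as they then stand; what a row does not reach is not made up. The controller multiplies each number of a shift by 0.03 m and each number of a turn by 0.08 rad. A row lasts 1/8 s, in which the tool goes at most 62.5 mm and 10.7 degrees, less where a joint would pass 70% of its speed; a pose out of reach is approached as far as the arm can. A call with a number of a shift or a turn outside -1 to 1 is refused whole. A call with a gripper value outside its range is refused whole. The fingers move at their own pace and stop on an object; "grip_force" is the grip in N (left out, the last holds). Time passes only in rows, so rows that do not move let the fingers close. It gives the time, the measured TCP pose, the force, the opening and the grip force at its end, in the units of the state.
- sense(): the state, without advancing time (a new reading comes with each control period).
- snapshot(name): name is "scene" or "top" or "wrist"; returns the picture (420x560x3 uint8, red, green, blue); there is no depth.
- camera_info(name): a dict with "vertical_fov" (degrees; the focal length in pixels is half the picture's height over the tangent of half this angle, whatever the lens; pixels are square), "cx", "cy" (the principal point, pixels), "k1" (the pictures are not rectified: a ray, as slopes to the right and down, at radius r is drawn at 1 + k1 r^2 times it, then the intrinsics apply), "origin" and "rotation" of the camera in the world; the wrist camera has in their place "tool_from_camera" (4x4, takes a point from camera to tool coordinates, whose origin is the TCP and whose axes are the flange's). Camera axes: x right, y up, looking along -z (the intrinsics and any distortion apply to the point x, -y, -z); pixel columns grow to the right and rows downward; lengths in mm; the calibration is good to about 2 mm. A picture is of the moment at which its call begins: read the wrist's pose just before it. camera_info takes no time and is no camera call.
- hand_in(): hands the job in; it is judged then, once.
The state is a dict: "time": time; "joint_pos": joint angles; "qd": joint speeds; "joint_efforts": joint torques, N m; "tool_pos": TCP position; "tcp_rot": TCP orientation; "ft_force": force on the tool from outside, world axes, zero at the start; "wrist_torque": the same for the moment, N m; "finger_gap": finger opening in mm; "grip_force": force on a finger pad.
Only numpy, scipy, OpenCV 4.12 (cv2) and the standard library are available. Lean on these libraries where they do the work, as an engineer would, in place of code of your own. Each camera call takes 0.05 s, during which the arm holds its last target. There are 200 camera calls.

## Working session

There is one attempt and no reset: what is moved stays moved. The work goes in short steps, Python scripts to look and compute and a tool call to move; the robot and the scene stay as the last step left them, time stands still between calls to the robot, and variables do not carry over. Pictures are saved under pics/ and viewed, at most 10 in all, crops included, and the job is handed in when it is done.

Besides the shell and the picture viewer there is one more tool, called after "Emit:" as name(argument=value, ...), one argument or row to a line, values as JSON. apply_moves: Moves the arm, as the interface text tells. Its arguments: {"type":"object","properties":{"deltas":{"type":"array"},"grip_force":{"type":"number"}},"required":["deltas"]}

```bash
mkdir -p pics; python3 - <<'E'
from bench import *
import cv2
for n in("scene","top"):
    cv2.imwrite(f"pics/{n}0.png",snapshot(n)[:,:,::-1]); print(n,camera_info(n))
print(camera_info("wrist"));print(sense())
E
```

```text
scene {'vertical_fov': 44.098726394576815, 'cx': 277.2284831084559, 'cy': 206.84130452151618, 'k1': 0.034852827489867136, 'origin': array([1723.60844175,  154.83822384, 1011.27563284]), 'rotation': array([51.46503441,  0.98649757, 96.44308075])}
top {'vertical_fov': 50.22123151890146, 'cx': 278.95768613134646, 'cy': 211.80536956797602, 'k1': 0.03412074860094286, 'origin': array([ 387.24311588,   22.31703784, 1520.73447651]), 'rotation': array([  7.47509259,  -0.58283265, -91.22516408])}
{'vertical_fov': 64.89392255277637, 'cx': 278.0033922383594, 'cy': 203.1984346990168, 'k1': 0.0028898806148672566, 'tool_from_camera': array([[-3.19511597e-04,  9.52404731e-01,  3.04836228e-01,
         7.89997466e+01],
       [ 9.99999750e-01,  1.12202617e-04,  6.97585112e-04,
         2.71450710e-01],
       [ 6.30179938e-04,  3.04836375e-01, -9.52404529e-01,
        -1.28381591e+02],
       [ 0.00000000e+00,  0.00000000e+00,  0.00000000e+00,
         1.00000000e+00]])}
{'time': 0.1, 'joint_pos': array([ 6.72985350e+01,  7.51337143e+00,  8.53221908e+01, -6.12041135e-04,
        8.72620004e+01, -4.89089613e+00]), 'qd': array([-0.03678343,  0.05449501, -0.13875837,  0.00512072,  0.06668716,
       -0.05019743]), 'joint_efforts': array([ 1.00459336e-03, -5.70959294e+01, -5.01936471e+01, -2.18212017e-04,
        8.34338396e-03,  1.17024151e-04]), 'tool_pos': array([183.30135895, 570.82150915, 244.33044497]), 'tcp_rot': array([-1.79902740e+02, -7.70898360e-03,  1.62189454e+02]), 'ft_force': array([ 0.04560215,  0.09971462, -0.15260334]), 'wrist_torque': array([-0.02140346,  0.00233845,  0.00164761]), 'grip_force': 0.0, 'finger_gap': 85.07603871322911}
```

View pics/top0.png

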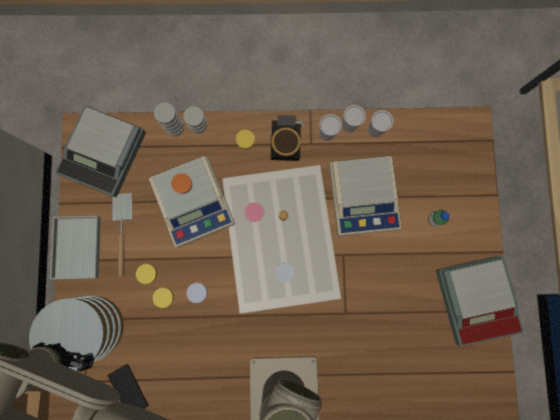

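View pics/scene0.png

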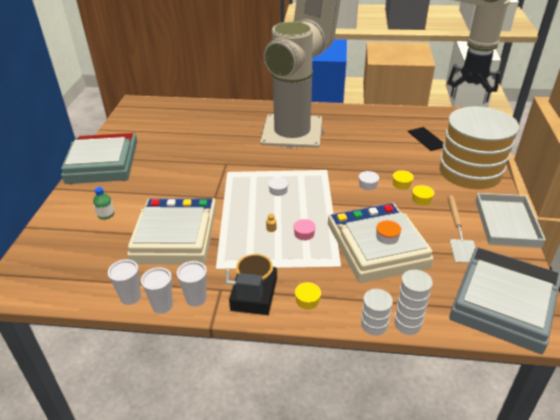

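The top view shows these candidates:
- **Balance:** the left one at (190,200) has the orange-lidded tin at (181,184). The right one at (365,195) has an empty pan. The grey scales at (100,150) and (480,300) are distractors.
- **Red keys:** (180,235) on the left balance and (395,221) on the right one.
- **Green keys:** (208,224) on the left and (347,224) on the right.

I choose the left balance: red (180,235), green (208,224).

```bash
cat > h.py <<'E'
import numpy as np, cv2
from bench import *
from scipy.spatial.transform import Rotation as R
def cam(n,s=None):
    c=camera_info(n); f=210/np.tan(np.radians(c['vertical_fov']/2))
    if n=='wrist':
        T=c['tool_from_camera']; Rt=R.from_euler('xyz',s['tcp_rot'],degrees=True).as_matrix()
        M=Rt@T[:3,:3]; o=Rt@T[:3,3]+s['tool_pos']
    else: M=R.from_euler('xyz',c['rotation'],degrees=True).as_matrix(); o=np.array(c['origin'])
    return c,f,M,o
def cast(n,px,z,s=None):
    c,f,M,o=cam(n,s); d=np.array([(px[0]-c['cx'])/f,(px[1]-c['cy'])/f]); u=d.copy()
    for _ in range(10): u=d/(1+c['k1']*(u@u))
    v=M@np.array([u[0],-u[1],-1]); return o+v*(z-o[2])/v[2]
def keys(img,box):
    x0,y0,x1,y1=box; h=cv2.cvtColor(img[y0:y1,x0:x1],cv2.COLOR_RGB2HSV); out={}
    for k,(a,b) in dict(red=(172,5),green=(45,85),yellow=(20,35)).items():
        H=h[...,0]; m=((H>=a)&(H<=b)) if a<b else ((H>=a)|(H<=b))
        m=(m&(h[...,1]>130)&(h[...,2]>60)).astype(np.uint8)
        n,l,st,ce=cv2.connectedComponentsWithStats(m)
        out[k]=[(ce[i]+[x0,y0],st[i,4]) for i in range(1,n) if st[i,4]>8]
    return out
E
python3 - <<'E'
from h import *
for n,b in(('top',(165,205,240,250)),('scene',(325,195,405,235))):
    im=snapshot(n)
    for k,v in keys(im,b).items():
        for c,a in v: print(n,k,c.round(1),a,cast(n,c,60).round(1))
im=snapshot('top')[140:255,140:245]
cv2.imwrite('pics/crop.png',cv2.resize(im,None,fx=5,fy=5)[:,:,::-1])
E
```

```text
top red [179.7 233.9] 47 [512.5 327.8  60. ]
top yellow [221.1 217.2] 36 [564.5 193.4  60. ]
scene red [388.  207.8] 50 [513.7 326.8  60. ]
scene green [357.1 213.8] 53 [549.6 237.6  60. ]
scene yellow [341.6 216.7] 51 [566.9 193.5  60. ]
```

View pics/crop.png

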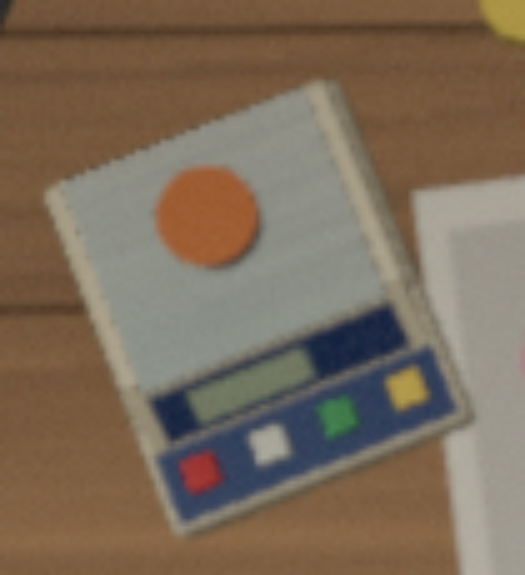

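The crop confirms the choice: orange-lidded tin on this pan, key row red, white, green, yellow. Red is near (513,327) mm and green near (548,238) mm, with the balance yawed about 21.6°. I'll turn the tool to line up with the key row and shut the fingers.

Emit:
apply_moves(
  deltas=[
    [0,0,0,0,0,-1,0],
    [0,0,0,0,0,-1,0],
    [0,0,0,0,0,-1,0],
    [0,0,0,0,0,-1,0],
    [0,0,0,0,0,-1,0],
    [0,0,0,0,0,-1,0],
    [0,0,0,0,0,-1,0],
    [0,0,0,0,0,-0.6,0],
  ],
  grip_force=20,
)

```text
time: 1.25
tool_pos: [183.5, 571.2, 245.1]
tcp_rot: [-180.0, -0.0, -162.9]
ft_force: [-0.1, -0.1, -0.6]
finger_gap: -0.2
grip_force: 0.0
```

```bash
cat > go.py <<'E'
import sys
from h import *
s=sense(); t=np.array(eval(sys.argv[1]),float)
Rt=R.from_euler('xyz',s['tcp_rot'],degrees=True).as_matrix()
print(s['time'],s['tool_pos'].round(1),s['tcp_rot'].round(2),s['finger_gap'],'units',(Rt.T@(t-s['tool_pos'])/30).round(3))
E
python3 go.py "[490,318,200]"
```

```text
1.25 [183.5 571.2 245.1] [-1.7999e+02 -1.0000e-02 -1.6285e+02] -0.16609737389066906 units [ -7.276 -11.076   1.505]
```

Emit:
apply_moves(
  deltas=[
    [-0.6,-0.92,0.12,0,0,-1,0],
    [-0.6,-0.92,0.12,0,0,0,0],
    [-0.6,-0.92,0.12,0,0,0,0],
    [-0.6,-0.92,0.12,0,0,0,0],
    [-0.6,-0.92,0.12,0,0,0,0],
    [-0.6,-0.92,0.12,0,0,0,0],
    [-0.6,-0.92,0.12,0,0,0,0],
    [-0.6,-0.92,0.12,0,0,0,0],
  ],
)

```text
time: 2.25
tool_pos: [397.8, 416.2, 216.3]
tcp_rot: [180.0, -0.0, -158.4]
ft_force: [0.6, -0.2, -0.6]
finger_gap: 0.3
grip_force: 0.0
```

Emit:
apply_moves(
  deltas=[
    [-0.6,-0.92,0.12,0,0,0,0],
    [-0.6,-0.92,0.12,0,0,0,0],
    [-0.6,-0.92,0.12,0,0,0,0],
    [-0.6,-0.92,0.12,0,0,0,0],
    [0,0,0,0,0,0,0],
    [0,0,0,0,0,0,0],
    [0,0,0,0,0,0,0],
  ],
)

```text
time: 3.12
tool_pos: [504.0, 341.5, 202.3]
tcp_rot: [180.0, 0.0, -158.3]
ft_force: [-0.1, -0.1, -0.3]
finger_gap: 0.4
grip_force: 0.0
```

```bash
python3 - <<'E'
from h import *
s=sense(); im=snapshot('wrist')
for k,v in keys(im,(0,0,560,420)).items():
    for c,a in v:
        if a>100: print(k,c.round(1),a,cast('wrist',c,60,s).round(1))
cv2.imwrite('pics/w1.png',im[:,:,::-1])
E
python3 go.py "[513,327,100]"
```

```text
red [260.2 195.5] 653 [510.2 328.4  60. ]
green [149.8 194.7] 705 [544.3 240.6  60. ]
yellow [415.5  13. ] 2061 [339.6 384.4  60. ]
yellow [434.1 105.8] 4949 [391.2 429.4  60. ]
yellow [ 94.6 194.4] 747 [561.4 196.9  60. ]
yellow [ 12.  364.7] 1340 [770.9 157.4  60. ]
3.175 [504.  341.6 202.3] [ 1.7999e+02  1.0000e-02 -1.5832e+02] 0.28279292268196893 units [-0.099 -0.563  3.409]
```

View pics/w1.png

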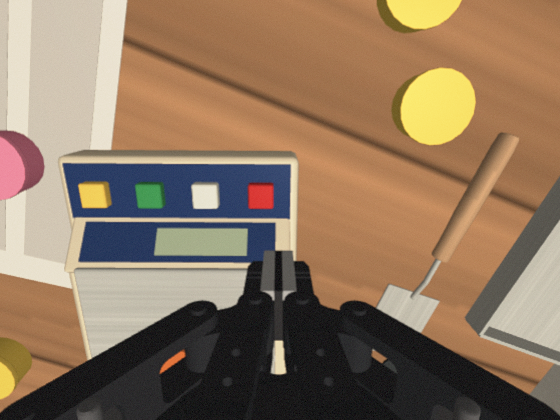

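The wrist view shows red at (260,195), white (205,195), green (150,195) and yellow (95,194), with the row square to the tool. All cameras agree to about 3 mm: red ≈ (511.5,327.7) and green ≈ (546.5,239). Next I go over red and down, tips about 12 mm above the key.

```bash
python3 go.py "[511.5,327.7,86]"
```

```text
3.175 [504.  341.6 202.3] [ 1.7999e+02  1.0000e-02 -1.5832e+02] 0.28279292268196893 units [-0.061 -0.523  3.876]
```

Emit:
apply_moves(
  deltas=[
    [-0.06,-0.52,0.5,0,0,0,0],
    [0,0,0.9,0,0,0,0],
    [0,0,0.9,0,0,0,0],
    [0,0,0.8,0,0,0,0],
    [0,0,0.5,0,0,0,0],
    [0,0,0.28,0,0,0,0],
    [0,0,0,0,0,0,0],
    [0,0,0,0,0,0,0],
  ],
)

```text
time: 4.18
tool_pos: [512.8, 327.3, 86.8]
tcp_rot: [180.0, 0.1, -158.4]
ft_force: [0.4, -0.3, 0.1]
finger_gap: 0.0
grip_force: 0.0
```

```bash
python3 go.py "[511.5,327.7,74]"; python3 - <<'E'
from h import *
s=sense(); im=snapshot('wrist')
for k,v in keys(im,(0,0,560,420)).items():
    for c,a in v:
        if a>100: print(k,c.round(1),a,cast('wrist',c,60,s).round(1))
cv2.imwrite('pics/w2.png',im[:,:,::-1])
E
```

```text
4.175 [512.8 327.3  86.8] [ 1.7999e+02  1.0000e-01 -1.5838e+02] 0.04980642544135495 units [0.035 0.027 0.426]
red [281.2 242.2] 999 [504.5 326.5  60. ]
green [ 99.9 250.1] 2009 [543.  241.2  60. ]
yellow [524.9 108.6] 7481 [403.  404.2  60. ]
yellow [ 17.5 250.4] 1541 [558.8 201.8  60. ]
```

View pics/w2.png

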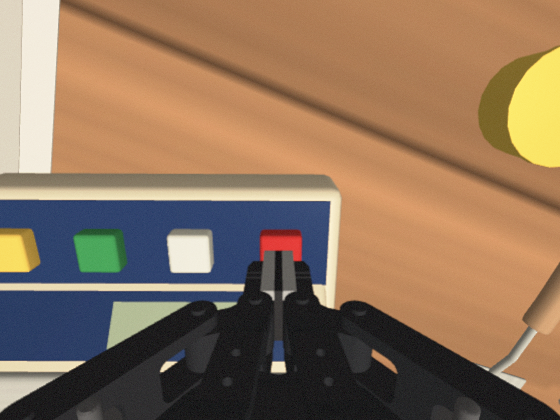

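The tip is centred sideways on red (column 281 against 279) and could sit about 2 mm further forward. From here I go down in small steps, watching the force.

Emit:
apply_moves(
  deltas=[
    [0.07,0,0.2,0,0,0,0],
    [0,0,0.2,0,0,0,0],
    [0,0,0,0,0,0,0],
    [0,0,0,0,0,0,0],
  ],
)

```text
time: 4.72
tool_pos: [510.0, 326.1, 73.6]
tcp_rot: [-180.0, -0.0, -158.4]
ft_force: [-0.6, -1.3, 1.3]
finger_gap: 0.2
grip_force: 0.4
```

Emit:
apply_moves(
  deltas=[
    [0,0,0.06,0,0,0,0],
    [0,0,0,0,0,0,0],
    [0,0,0,0,0,0,0],
  ],
)

```text
time: 5.1
tool_pos: [510.3, 326.3, 72.1]
tcp_rot: [180.0, 0.0, -158.4]
ft_force: [0.0, 0.7, 1.0]
finger_gap: 0.2
grip_force: 0.8
```

Emit:
apply_moves(
  deltas=[
    [0,0,0.06,0,0,0,0],
    [0,0,0,0,0,0,0],
    [0,0,0,0,0,0,0],
  ],
)

```text
time: 5.48
tool_pos: [510.3, 326.3, 70.3]
tcp_rot: [180.0, 0.0, -158.4]
ft_force: [0.8, 0.2, 1.9]
finger_gap: -0.0
grip_force: 1.4
```

```bash
python3 - <<'E'
from h import *
f=[]
for i in range(4): snapshot('wrist'); s=sense(); f.append(np.r_[s['ft_force'],s['tool_pos'][2]])
print(np.round(f,2),np.mean(f,0))
E
```

```text
[[ 0.41  0.45  2.75 70.3 ]
 [-0.49  0.76  2.27 70.28]
 [ 0.51  0.61  2.7  70.28]
 [ 0.12  0.3   2.66 70.25]] [ 0.13688615  0.52966082  2.59621678 70.27749429]
```

2.6 N means about 3.3 mm of travel, just past the 3 mm threshold. I'll add 0.9 mm for margin, then release.

Emit:
apply_moves(
  deltas=[
    [0,0,0.03,0,0,0,0],
    [0,0,0,0,0,0,0],
    [0,0,0,0,0,0,0],
  ],
)

```text
time: 6.05
tool_pos: [510.3, 326.3, 69.3]
tcp_rot: [180.0, 0.0, -158.4]
ft_force: [1.1, 0.5, 3.9]
finger_gap: -0.5
grip_force: 1.7
```

```bash
python3 - <<'E'
from h import *
f=[]
for i in range(3): snapshot('wrist'); s=sense(); f.append(np.r_[s['ft_force'],s['tool_pos'][2]])
print(np.round(f,2),np.mean(f,0),s['time'])
E
```

```text
[[ 0.93  0.98  3.54 69.35]
 [ 0.94  1.18  3.03 69.33]
 [ 1.31  0.36  2.92 69.34]] [ 1.06329298  0.84157313  3.16639052 69.341778  ] 6.2
```

Emit:
apply_moves(
  deltas=[
    [0,0,-0.3,0,0,0,0],
    [0,0,-0.6,0,0,0,0],
    [0,0,-0.5,0,0,0,0],
    [0,0,0,0,0,0,0],
  ],
)

```text
time: 6.7
tool_pos: [511.4, 326.9, 113.8]
tcp_rot: [180.0, 0.2, -158.4]
ft_force: [-0.1, 0.3, 0.2]
finger_gap: 0.2
grip_force: 0.0
```

```bash
python3 go.py "[545.2,237,110]"
```

```text
6.7 [511.4 326.9 113.8] [ 179.98    0.22 -158.39] 0.23554571394662324 units [ 0.057 -3.2    0.124]
```

Red reached about 4.3 mm at 3.2 N and is released. Green is 96 mm along the row, which is −3.2 units in tool y.

Emit:
apply_moves(
  deltas=[
    [0,-0.8,0,0,0,0,0],
    [0,-0.8,0,0,0,0,0],
    [0,-0.8,0,0,0,0,0],
    [0,-0.8,0,0,0,0,0],
    [0,0,0.5,0,0,0,0],
    [0,0,0.42,0,0,0,0],
    [0,0,0,0,0,0,0],
    [0,0,0,0,0,0,0],
  ],
)

```text
time: 7.7
tool_pos: [545.1, 237.6, 83.3]
tcp_rot: [180.0, -0.0, -158.3]
ft_force: [0.4, -0.4, 0.5]
finger_gap: 0.3
grip_force: 0.0
```

```bash
python3 go.py "[545.5,237,74]"; python3 - <<'E'
from h import *
im=snapshot('wrist')
cv2.imwrite('pics/w3.png',im[:,:,::-1])
E
```

```text
7.7 [545.1 237.6  83.3] [ 1.7999e+02 -3.0000e-02 -1.5833e+02] 0.27208191035072926 units [-0.006 -0.022  0.311]
```

View pics/w3.png

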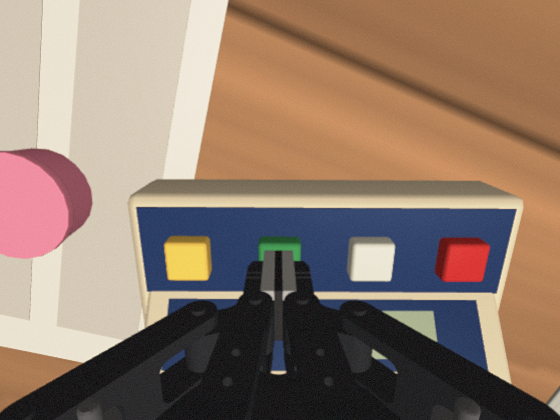

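The fingertip is centred over green (columns 259–301, tip at 279), and red at (463,260) is up again. Now I press green.

Emit:
apply_moves(
  deltas=[
    [0,0,0.2,0,0,0,0],
    [0,0,0.11,0,0,0,0],
    [0,0,0.08,0,0,0,0],
    [0,0,0.06,0,0,0,0],
    [0,0,0,0,0,0,0],
  ],
)

```text
time: 8.38
tool_pos: [545.4, 237.0, 70.2]
tcp_rot: [180.0, -0.0, -158.4]
ft_force: [-2.5, 0.9, 2.2]
finger_gap: -0.2
grip_force: 1.4
```

```bash
python3 - <<'E'
from h import *
f=[]
for i in range(3): snapshot('wrist'); s=sense(); f.append(np.r_[s['ft_force'],s['tool_pos'][2]])
print(np.round(f,2),np.mean(f,0),s['time'])
E
```

```text
[[-2.270e+00  7.200e-01  2.670e+00  7.023e+01]
 [-2.490e+00  3.000e-02  1.930e+00  7.026e+01]
 [-1.460e+00  3.400e-01  2.610e+00  7.023e+01]] [-2.07428764  0.3644504   2.40616681 70.24132726] 8.525
```

Emit:
apply_moves(
  deltas=[
    [0,0,0.03,0,0,0,0],
    [0,0,0,0,0,0,0],
    [0,0,0,0,0,0,0],
    [0,0,0,0,0,0,0],
    [0,0,0,0,0,0,0],
    [0,0,0,0,0,0,0],
    [0,0,0,0,0,0,0],
    [0,0,0,0,0,0,0],
  ],
)

```text
time: 9.52
tool_pos: [545.5, 237.0, 69.2]
tcp_rot: [180.0, 0.0, -158.4]
ft_force: [-2.5, 1.3, 2.8]
finger_gap: -0.0
grip_force: 1.7
```

Emit:
apply_moves(
  deltas=[
    [0,0,0,0,0,0,0],
    [0,0,0,0,0,0,0],
    [0,0,0,0,0,0,0],
    [0,0,0,0,0,0,0],
    [0,0,0,0,0,0,0],
    [0,0,0,0,0,0,0],
    [0,0,0,0,0,0,0],
    [0,0,-0.3,0,0,0,0],
  ],
)

```text
time: 10.52
tool_pos: [545.1, 236.5, 77.6]
tcp_rot: [-180.0, -0.1, -158.4]
ft_force: [0.3, -0.0, 0.5]
finger_gap: 0.2
grip_force: 0.0
```

Emit:
apply_moves(
  deltas=[
    [0,0,-0.7,0,0,0,0],
    [0,0,-0.9,0,0,0,0],
    [0,0,-0.9,0,0,0,0],
    [0,0,-0.9,0,0,0,0],
    [0.6,0,-0.6,0,0,0,0],
    [0.6,0,0,0,0,0,0],
    [0,0,0,0,0,0,0],
    [0,0,0,0,0,0,0],
  ],
)

```text
time: 11.52
tool_pos: [512.5, 223.7, 198.9]
tcp_rot: [-180.0, 0.1, -158.4]
ft_force: [-0.8, -0.3, 0.2]
finger_gap: -0.0
grip_force: 0.0
```

```bash
python3 - <<'E'
from h import *
cv2.imwrite('pics/w4.png',snapshot('wrist')[:,:,::-1])
s=sense();print(s['time'],s['tool_pos'],s['ft_force'])
E
```

```text
11.575 [512.51200305 223.75399754 198.58598791] [-1.00681437 -0.57640284 -0.60927736]
```

View pics/w4.png

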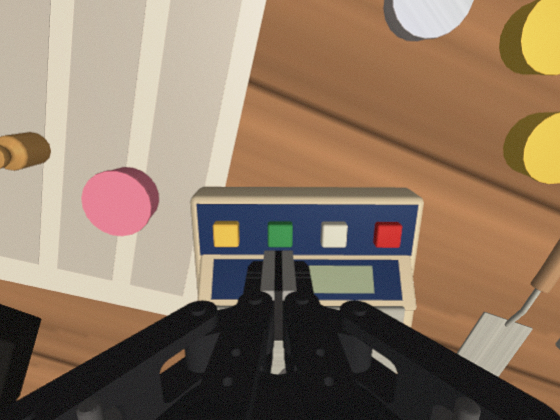

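All four keys, at columns 227, 280, 334 and 388, are up and the hand is clear. Green was down from about 8.4 s to 10.45 s.

```bash
python3 -c "from bench import *; print(hand_in())"
```

```text
the job is handed in; nothing more can be done
None
```

On the balance with the tin, I pressed and released the red key, held the green tare key for about 2 s, then drew the hand clear and handed the job in; no other key was pressed and nothing was seen to move.

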